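# Hold a spring clip gaping around the edge of a stone card

### The arm

A 6-joint arm with a two-finger parallel gripper is mounted at the origin on the work surface. World frame = base frame: x ahead of the robot, y to its left, z up, the work surface at z = 0. Lengths are in m, angles in degrees, forces in N, time in s.
With the tool pointing down it reaches from about 0.4 to 0.825 m from the base axis. Payload 7 kg.
Tool frame: the origin (TCP) lies midway between the tips of the shut fingers; the grasp point (between the pads) lies 19 mm behind it; x points along the fingers, y is the direction in which the jaws open and shut, and the axes are right-handed (so a half turn about x gives the same grasp; the last joint's range is limited). The gripper opens to 85 mm and grips with 20 to 120 N. Pads are 22 mm wide; open, the fingers measure 114 mm over their backs; the gripper's body (76 mm by 85 mm) begins 54 mm behind the grasp point. The pads swing forward as they close: fully open they stand 13 mm farther back than shut.
Start: joints at [-58.436, 20.546, 0.682, 0, -70.136, -16.507], TCP at [0.175, -0.652, 0.231] pointing down, gripper open.
Joint ranges: [-176.03, 176.03], [-82.01, 121.73], [-58.28, 71.71], [-173.87, 95.51], [-174.79, -0.11], [-173.66, 173.66]. Speed limits (degrees/s): [136.94, 136.94, 172.46, 180, 180, 180].

### API

Orientations are given as a 3x3 rotation matrix whose columns are the frame's x, y, z axes.
In Python, from cell import env gives the robot as it stands.
- The arm moves only by the shell command python3 -m crank 'ROWS' [OPENING]. ROWS is JSON, one flat list of numbers, 6 for each row, row after row: the shift along the tool's x, y, z in cm, then the turn, a rotation vector about the tool's x, y, z in rad. A call has 1 to 20 rows; each row is the pose to reach, as a shift and turn from the pose commanded when the call began, along the tool's axes at that moment; what a row does not reach only later rows make up. A row lasts 1/10 s, in which the tool goes at most 50 mm and 8.59 degrees, less where a joint would pass 70% of its speed; a pose out of reach is approached as far as the arm can. A call with a gripper value outside its range is refused whole. OPENING is the finger opening in cm, from 0 to 8.54, set as the call begins (- or left out, the last holds). The fingers move at their own pace and stop on an object; the grip force is fixed at half the most. Time passes only in rows, so rows that repeat a pose let the fingers close. It gives the time, the measured TCP pose, the force and the opening at its end, in the units of the state.
- env.sense(): the state, without advancing time (a new reading comes with each control period).
- env.camera(name): name is "scene" or "top" or "wrist"; returns a dict with "color" (480x640x3 uint8, red, green, blue), "fx", "fy", "cx", "cy" (pixels), "R" (3x3) and "t" (3): a world point X has camera coordinates R X + t. Camera axes: x right, y down, z forward; pixel columns grow to the right and rows downward; lengths in m; the calibration is good to about 2 mm. A picture is of the moment at which its call begins. There is no depth.
- env.close_job(): hands the job in, once; it reports no verdict.
Trained networks look in a picture, given as the dict that the camera call returned (one of the last four; its "shot" number tells which), for a name from the list of things; names that differ only in an ending like _2 or _b are one class to them, and where a whole thing is asked for, a point or a joint stands for the part that bears it (a point fixed in the world has none). Each returns a list of dicts, best first, with "score" (0 to 1); they miss things now and then, are a little off and sometimes report something else, mostly with a low value. They report only what shows in the picture. A call takes as long as a camera call. They do not tell look-alikes from the thing itself.
- env.cut_out(picture, label): "pixels" (480x640 bool, what is visible of it) and "bbox" ([left, top, width, height] in pixels, round what is visible of it).
The state is a dict: "time_s": time; "qpos": joint angles; "qvel": joint speeds; "tau": joint torques, N m; "tool_pos": TCP position; "orientation": TCP orientation; "ft_force": force on the tool from outside, world axes, zero at the start; "torque": the same for the moment, N m; "finger_gap": finger opening in m.
Only numpy, scipy, OpenCV 4.12 (cv2) and the standard library are available. Lean on these libraries where they do the work, as an engineer would, in place of code of your own. Each camera call takes 0.05 s, during which the arm holds its last target. There are 200 camera calls.

### The job

A steel spring clip is parked on the upright strip of a small wooden block: squeeze its two tails together so that its jaws gape, and lift it off. Carry it to the wide stone card (not the narrow one) and lower it so that the open jaws stand either side of the middle of the card's top edge, in line with the edge and about a centimetre below it, with no part of the clip touching the card, so that a tracing could be slipped in. Finish while still holding it there, squeezed wide open; do not knock either card, and leave the jar and the ring cone where they stand.

Things in the scene. Friction and masses are not known exactly. Their poses are not given: they have to be found in the camera images.
- clip: Loose 60 g steel spring clip, parked upright (tails up, jaws down) on the strip. Two like levers on a pivot pin; this body is the pin and the lever on its own -y side. Origin: pin's centre; x along the pin (parallel to the strip), y the way the jaws open, z up while parked. When squeezed evenly this lever and frame lean up to 0.3 rad about x.
- clip_pivot (a point): Centre of the clip's pin; axes as clip. Above it are two tails, plates 24 mm wide along x, to be squeezed along y 20 to 38 mm above the pin. Parked, they splay upward: 44 mm over their outsides at the upper ends, 35 mm above the pin. Squeezed fully they are upright and parallel, 21 mm over their outsides, and end 40 mm above the pin.
- clip_tip_a (a point): Tip of the jaw on the clip's -y side: middle of its 30 mm width, inner face, 36 mm below the pin. The jaws are plates 3 mm thick (6 mm with the rolled lip). Parked, the tips are 4 mm apart; fully open 25 mm apart and 34 mm below the pin, the gap narrowing towards the pin.
- clip_tip_b (a point): Tip of the other jaw (clip's +y side), likewise; its axes turn with that jaw.
- clip_lever (a joint): Angle between the clip's levers: 0 parked on the 4 mm strip (jaw faces parallel), 0.6 rad fully gaping at a stop, -0.11 shut on nothing; grows as the tails are squeezed. A spring shuts the jaws: squeezing the tails takes about 3 N at first, 8 N to reach the stop; 10 to 20 N holds it wide open.
- strip_block: Fixed wooden block 60 x 50 mm, 56 mm high, with a dark steel strip 44 mm long (along its x) and 4 mm thick (along y) standing 14 mm out of the middle of its top (strip's top at 70 mm). Origin: centre of the underside, z up. The parked clip's jaw tips rest on the block's top, its pin 92 mm above the origin, parallel to x.
- card_stand: Fixed stand with the wide stone card: wooden foot 100 mm (along x) x 60 mm x 22 mm high, in which a stiff white card 100 mm long (along x) and 3 mm thick (along y) stands upright, its top edge 102 mm above the bench. Origin: centre of the underside; z up.
- card_edge (a point): Middle of the wide card's top edge, 102 mm above the bench; x runs along the edge, y is square to the card's face, z up.
- small_card_stand: Fixed bystander: the same kind of stand and card, but only 50 mm long; the card just as high. Origin: centre of the underside; z up, x along the card.
- jar_center (a point): Bystander: small closed glass jar, 44 mm across, 50 mm high, loose; point at its centre, half-way up.
- ring_cone_center (a point): Bystander: turned dark wooden ring cone, foot 44 mm across, 70 mm high, loose; point at its centre, half-way up.
Mind the look-alikes: they are no part of the job. Leave any yellow look-alike of the clip alone.

How it is judged (in metres and radians):
On the way:
1. the clip is squeezed open and lifted clear above the strip (value of joint clip_lever above 0.3 rad and height (world z) of each of clip_tip_a, clip_tip_b above 0.075 m and contact force between clip and the fingers above 1 N), for 0.2 s.
At the end, for the whole second after the job is handed in: Clip still held, still, open over 0.4 rad; jaw tips on opposite sides of the wide card, each 4 mm or more from its mid-plane and below its top edge; pin above the edge, within 20 mm of its middle and 15 degrees of its direction; clip not touching card or stand (value of joint clip_lever above 0.4 rad and ((y of clip_tip_a in the frame of card_edge above 0.004 m and y of clip_tip_b in the frame of card_edge below -0.004 m) or (y of clip_tip_b in the frame of card_edge above 0.004 m and y of clip_tip_a in the frame of card_edge below -0.004 m)) and z of each of clip_tip_a, clip_tip_b in the frame of card_edge below -0.004 m and z of clip_pivot in the frame of card_edge above 0.004 m and x of clip_pivot in the frame of card_edge between -0.02 and 0.02 m and angle between the x axis of clip and the x axis of card_edge, either way round below 0.26 rad and contact force between clip and card_stand below 0.2 N and contact force between clip and the fingers above 1 N and linear speed of clip below 0.03 m/s); the arm keeps its last pose, push and grip.
It fails at once if the wide card is knocked (over 4 N) (contact force between card_stand and anything else above 4 N).
It fails at once if the narrow card is knocked (over 4 N) (contact force between small_card_stand and anything else above 4 N).
It fails at once if the jar is moved more than 30 mm (distance of jar_center from where it was at the start of the episode above 0.03 m).
It fails at once if the ring cone is moved more than 30 mm (distance of ring_cone_center from where it was at the start of the episode above 0.03 m).
It also fails if it takes over 38 s, if anything falls off the work surface, if the arm or the gripper's body presses on something with over 40 N, if the wrist force passes 120 N, or if a joint passes its speed limit or range.

## Working session

There is one attempt and no reset: what is moved stays moved. The work goes in short steps, Python scripts to look and compute and a shell command to move; the robot and the scene stay as the last step left them, time stands still between calls to the robot, and variables do not carry over. Pictures are saved under pics/ and viewed, about 8 in all and at most 12, crops included, and the job is handed in when it is done.

```bash
mkdir -p pics
cat > h.py <<'E'
from cell import env
import numpy as np, cv2
def save(p,name,crop=None,s=1):
    im=p["color"][:,:,::-1]
    if crop: l,t,w,h=crop; im=im[t:t+h,l:l+w]
    cv2.imwrite("pics/"+name,cv2.resize(np.ascontiguousarray(im),None,fx=s,fy=s,interpolation=cv2.INTER_CUBIC))
def K(p): return np.array([[p["fx"],0,p["cx"]],[0,p["fy"],p["cy"]],[0,0,1]])
def ray(p,uv,z):
    R=np.array(p["R"]);t=np.array(p["t"])
    c=-R.T@t; d=R.T@np.linalg.inv(K(p))@np.array([uv[0],uv[1],1.]); return c+d*(z-c[2])/d[2]
def proj(p,X):
    x=K(p)@(np.array(p["R"])@np.array(X)+np.array(p["t"])); return x[:2]/x[2]
E
python3 - <<'E'
from h import *
for n in ("top","scene"):
    p=env.camera(n); save(p,n+"0.png")
    print(n,np.round(-np.array(p["R"]).T@p["t"],3))
    for l in ("clip","strip_block","card_stand","small_card_stand","jar_center","ring_cone_center"):
        print(l,[(round(d["score"],2),[int(v) for v in d["bbox"]]) for d in env.cut_out(p,l)][:4])
s=env.sense();print(s["tool_pos"],np.round(s["orientation"],3),s["finger_gap"],s["time_s"])
E
```

```text
top [ 3.420e-01 -1.000e-03  1.353e+00]
clip [(0.75, [174, 272, 24, 15]), (0.63, [228, 272, 15, 21]), (0.41, [419, 178, 15, 20]), (0.24, [312, 255, 41, 50])]
strip_block [(0.78, [178, 266, 37, 32])]
card_stand [(0.8, [310, 250, 46, 55])]
small_card_stand [(0.65, [438, 278, 31, 31])]
jar_center [(0.75, [265, 164, 22, 21])]
ring_cone_center [(0.85, [419, 178, 14, 22])]
scene [1.146 0.34  0.799]
clip [(0.9, [495, 251, 34, 45]), (0.87, [440, 250, 28, 34]), (0.44, [308, 194, 64, 71])]
strip_block [(0.94, [474, 274, 48, 46])]
card_stand [(0.76, [312, 197, 58, 70]), (0.33, [493, 251, 33, 42])]
small_card_stand [(0.74, [218, 143, 37, 57])]
jar_center [(0.74, [327, 345, 28, 41])]
ring_cone_center [(0.76, [167, 246, 27, 42])]
[ 0.17533721 -0.65182296  0.23133967] [[-0.    -0.26   0.966]
 [-0.     0.966  0.26 ]
 [-1.    -0.    -0.   ]] 0.08561359776586686 0.7
```

View pics/top0.png

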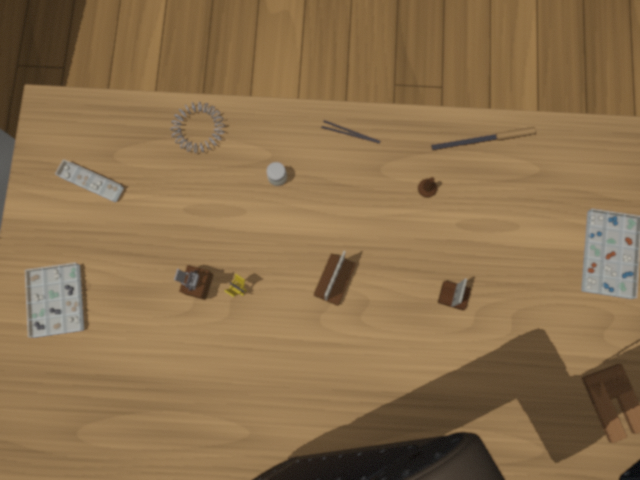

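View pics/scene0.png

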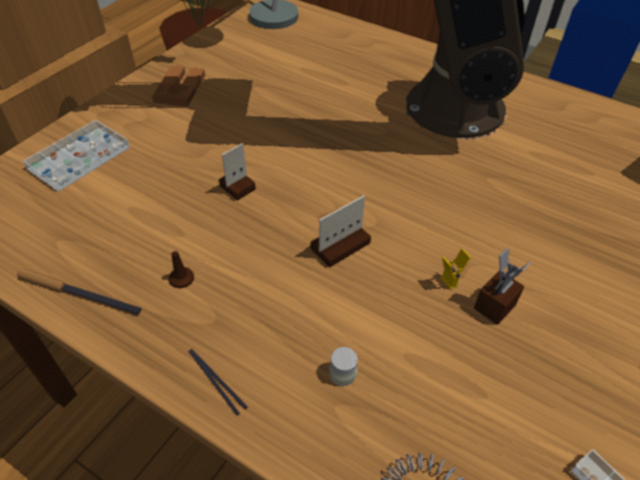

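The first picture (top) shows the steel clip on its block at (187,279), a yellow clip at (237,285), the wide card at (335,277), the narrow card at (457,292), the jar at (277,173) and the cone at (428,187). The second (scene) has the steel clip at (510,268), the yellow one at (455,268), the wide card at (342,225) and the narrow card at (234,165).

Could be taken for the target: the steel clip on the block (scene 510,268) and the yellow look-alike (scene 455,268). I choose the steel one on the block and check it in a close crop.

Run:
```python
from h import *
t=env.camera("top"); s=env.camera("scene")
def c(p,l,tp,w,h,k): 
    return cv2.resize(np.ascontiguousarray(p["color"][tp:tp+h,l:l+w,::-1]),(w*k,h*k),interpolation=cv2.INTER_CUBIC)
a=np.hstack([c(t,165,255,66,50,6),c(t,300,240,66,50,6)]); b=np.hstack([c(s,470,240,66,60,6),c(s,307,190,66,60,6)])
cv2.imwrite("pics/crops.png",np.vstack([a,b])); print(a.shape,b.shape)
def two(u,v):
    P=[K(q)@np.c_[q["R"],q["t"]] for q in (t,s)]
    X=cv2.triangulatePoints(P[0],P[1],np.array(u,float).reshape(2,1),np.array(v,float).reshape(2,1))[:,0];return np.round(X[:3]/X[3],4)
print("clip~",two((187,279),(512,270)))
print("block on z=.056",ray(t,(193,280),.056))
print("card mid",two((337,275),(342,209)))
for n,u in (("jar",(277,173)),("cone",(428,187)),("yel",(237,285)),("small",(457,292))): print(n,np.round(ray(t,u,.05),3))
```

```text
(300, 792, 3) (360, 792, 3)
clip~ [0.4999 0.2985 0.0997]
block on z=.056 [0.50376607 0.2970308  0.056     ]
card mid [ 0.5257 -0.0033  0.0931]
jar [0.749 0.139 0.05 ]
cone [ 0.736 -0.191  0.05 ]
yel [0.499 0.205 0.05 ]
small [ 0.511 -0.257  0.05 ]
```

View pics/crops.png

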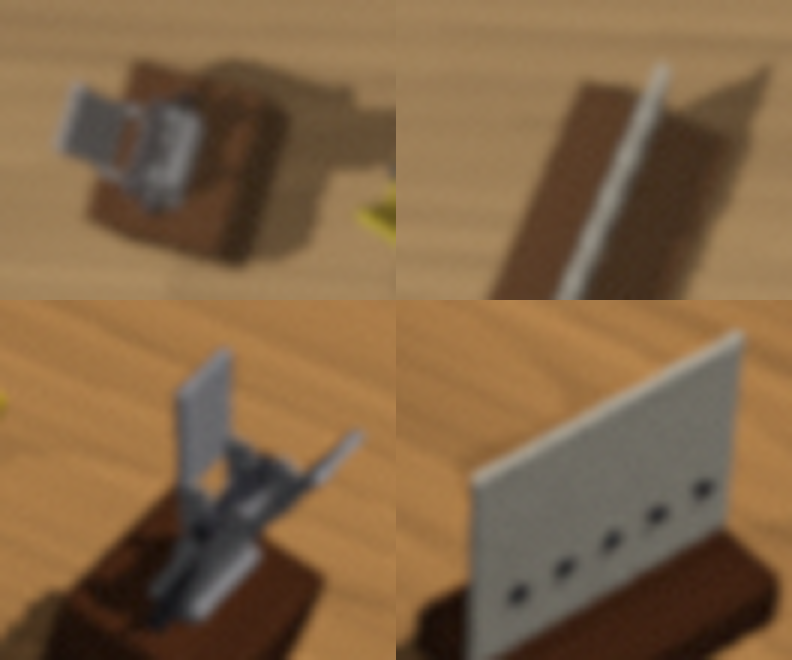

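The crop confirms a steel clip on the dark block, tails splayed along the image's left-right axis. Next I work out the poses and the approach move.

```bash
cat >> h.py <<'E'
def two(t,s,u,v):
    P=[K(q)@np.c_[q["R"],q["t"]] for q in (t,s)]
    X=cv2.triangulatePoints(P[0],P[1],np.array(u,float).reshape(2,1),np.array(v,float).reshape(2,1))[:,0];return np.round(X[:3]/X[3],4)
def rel(target,ydir_deg):
    "shift cm in tool axes and turn about tool x (rad) to bring TCP to target, tool down, tool y along heading"
    s=env.sense();R=np.array(s["orientation"]);d=R.T@(np.array(target)-s["tool_pos"])*100
    a=np.degrees(np.arctan2(R[1,1],R[0,1]));e=-(ydir_deg-a); e=(e+90)%180-90
    print("shift cm",np.round(d,2),"turn x rad",round(np.radians(e),3),"now ydir",round(a,1))
E
python3 - <<'E'
from h import *
t=env.camera("top"); s=env.camera("scene")
A=two(t,s,(344.2,251.3),(364.0,196.2));print("far end",A)
Bs=ray(s,(320.4,220.3),.102);As=ray(s,(364.0,196.2),.102);At=ray(t,(344.2,251.3),.102);Bt=ray(t,(328.2,290),.102)
print("scene",As,Bs,(As+Bs)/2,np.linalg.norm(As-Bs),np.degrees(np.arctan2(*(As-Bs)[1::-1])))
print("top",At,Bt,np.degrees(np.arctan2(*(At-Bt)[1::-1])))
# block top corners from top crop
for u in ((135,65),(90,215),(285,105),(240,262)): print(np.round(ray(t,(165+u[0]/6,255+u[1]/6),.056),4))
rel((0.502,0.297,0.25),74)
E
```

```text
far end [0.5525 0.012  0.1632]
scene [0.48446562 0.01774188 0.102     ] [ 0.57660308 -0.01499938  0.102     ] [0.53053435 0.00137125 0.102     ] 0.09778191173755361 160.43721143533787
top [ 0.57418497 -0.0159279   0.102     ] [0.49322562 0.01214675 0.102     ] -19.125248289209818
[0.5331 0.3116 0.056 ]
[0.4795 0.3219 0.056 ]
[0.5219 0.2576 0.056 ]
[0.4661 0.2681 0.056 ]
shift cm [-1.87 83.14 56.2 ] turn x rad 0.542 now ydir 105.1
```

```bash
python3 -m crank '[-3,15,20,0,0,0, -3,30,41,0,0,0, -3,30,41,0,0,0, -3,30,41,0,0,0, -3,30,41,0,0,0, -3,30,41,0,0,0, -3,30,41,0,0,0, -3,30,41,0,0,0, -3,30,41,0,0,0, -3,30,41,0,0,0, -3,30,41,0,0,0, -3,30,41,0,0,0]' && python3 -c "
from h import *
rel((0.50,0.293,0.25),77)"
```

```text
time_s: 2.1
tool_pos: [0.4944, -0.2541, 0.2614]
orientation: [[0.0, -0.263, 0.965], [-0.0, 0.965, 0.263], [-1.0, -0.0, 0.0]]
ft_force: [0.2, 0.0, -0.3]
finger_gap: 0.0857
shift cm [ 1.13 52.64 14.91] turn x rad 0.493 now ydir 105.2
```

```bash
python3 -m crank '[1,52.6,14.9,0.49,0,0, 1,52.6,14.9,0.49,0,0, 1,52.6,14.9,0.49,0,0, 1,52.6,14.9,0.49,0,0, 1,52.6,14.9,0.49,0,0, 1,52.6,14.9,0.49,0,0, 1,52.6,14.9,0.49,0,0, 1,52.6,14.9,0.49,0,0, 1,52.6,14.9,0.49,0,0, 1,52.6,14.9,0.49,0,0, 1,52.6,14.9,0.49,0,0, 1,52.6,14.9,0.49,0,0, 1,52.6,14.9,0.49,0,0, 1,52.6,14.9,0.49,0,0]' && python3 -c "
from h import *
p=env.camera('wrist');save(p,'w1.png');np.savez('w1.npz',**{k:p[k] for k in ('R','t','fx','fy','cx','cy')})
print(np.round(-np.array(p['R']).T@p['t'],4))
for l in ('clip','strip_block'): print(l,[(round(d['score'],2),[int(v) for v in d['bbox']]) for d in env.cut_out(p,l)])
rel((0.50,0.293,0.25),77)"
```

```text
time_s: 3.5
tool_pos: [0.5006, 0.2899, 0.251]
orientation: [[-0.001, 0.226, 0.974], [-0.001, 0.974, -0.226], [-1.0, -0.001, -0.0]]
ft_force: [-0.2, -0.2, 0.2]
finger_gap: 0.0854
[0.4286 0.3068 0.3942]
clip [(0.85, [206, 208, 51, 57]), (0.7, [303, 196, 66, 54])]
strip_block [(0.77, [303, 170, 61, 80])]
shift cm [ 0.17  0.33 -0.16] turn x rad -0.002 now ydir 76.9
```

View pics/w1.png

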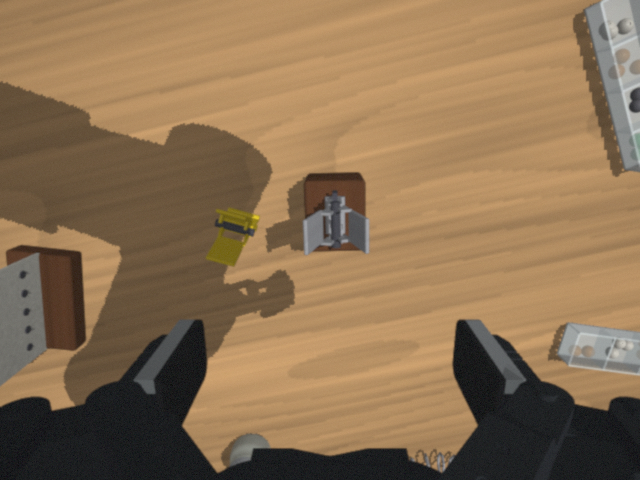

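Wrist view: the steel clip on its block at (337,222) with its tails at (313,235) and (359,235), pin running vertically in the image. The yellow one is at (235,235), well aside.

```bash
python3 -c "
import cv2
im=cv2.imread('pics/w1.png')[165:260,285:385];cv2.imwrite('pics/w1c.png',cv2.resize(im,None,fx=6,fy=6,interpolation=cv2.INTER_CUBIC))"
```

```text
(no output)
```

View pics/w1c.png

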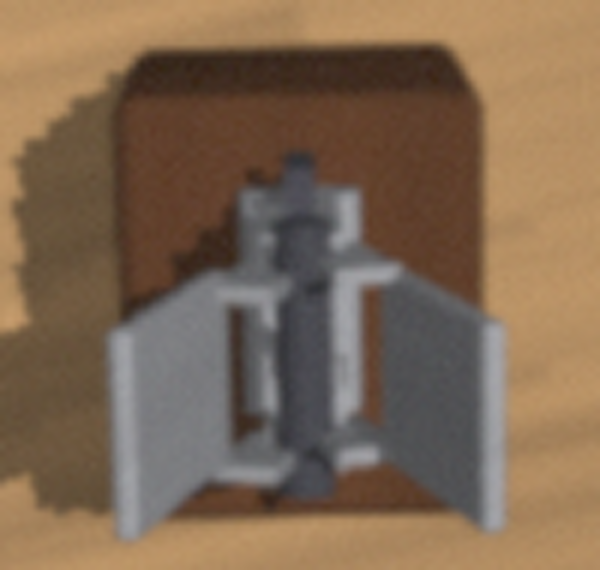

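The close crop shows both tails' upper edges, at crop x≈110 and x≈505, with the pin at x≈305, nearly straight up the image.

```bash
python3 -c "
from h import *
p=dict(np.load('w1.npz'))
f=lambda u,v,z: ray(p,(285+u/6-.4,165+v/6-.4),z)
L1,L2,R1,R2=f(110,328,.127),f(120,538,.127),f(505,320,.127),f(502,530,.127)
print('tails mid',(L1+L2+R1+R2)/4,'span',np.linalg.norm((L1+L2-R1-R2)/2),'width',np.linalg.norm(L1-L2),np.linalg.norm(R1-R2))
d=(R1+R2-L1-L2);print('ydir',np.degrees(np.arctan2(d[1],d[0])))
for q in (L2-L1,R2-R1,f(305,490,.092)-f(302,215,.092)): print('xdir',np.degrees(np.arctan2(q[1],q[0])))
print('pin',(f(305,490,.094)+f(302,215,.094))/2)
c=[f(122,95,.056),f(480,95,.056),f(480,515,.056),f(125,515,.056)];print('block',sum(c)/4,[np.linalg.norm(c[i]-c[i-1]) for i in range(4)])
d=c[1]-c[0];print(np.degrees(np.arctan2(d[1],d[0])))
m=(L1+L2+R1+R2)/4
rel((m[0],m[1],.105),77)
"
```

```text
tails mid [0.49989696 0.29439085 0.127     ] span 0.04247413042641081 width 0.023808372143310684 0.023751124279736933
ydir 78.1723471183828
xdir -11.435567693416969
xdir -12.338232036246659
xdir -12.236467990637962
pin [0.49925426 0.29430477 0.094     ]
block [0.50205407 0.29387811 0.056     ] [np.float64(0.05850503399547638), np.float64(0.04766970151268086), np.float64(0.05850742572402645), np.float64(0.04962276958606938)]
76.93980095916214
shift cm [14.67  0.46 -0.21] turn x rad -0.002 now ydir 76.9
```

```bash
python3 -m crank '[4,0.42,-0.16,-0.02,0,0, 8,0.42,-0.16,-0.02,0,0, 11,0.42,-0.16,-0.02,0,0, 13,0.42,-0.16,-0.02,0,0, 14,0.42,-0.16,-0.02,0,0, 14.8,0.42,-0.16,-0.02,0,0, 14.8,0.42,-0.16,-0.02,0,0, 14.8,0.42,-0.16,-0.02,0,0]' && python3 -m crank '[0,0,0,0,0,0,0,0,0,0,0,0,0,0,0,0,0,0,0,0,0,0,0,0,0,0,0,0,0,0]' 5.2 && python3 -c "
from h import *
p=env.camera('wrist');save(p,'w2.png')"
```

```text
time_s: 4.45
tool_pos: [0.5005, 0.2957, 0.1044]
orientation: [[0.001, 0.206, 0.979], [0.001, 0.979, -0.206], [-1.0, 0.001, 0.001]]
ft_force: [0.1, 0.1, -0.4]
finger_gap: 0.0853
time_s: 4.95
tool_pos: [0.5, 0.2956, 0.1034]
orientation: [[0.0, 0.206, 0.979], [0.0, 0.979, -0.206], [-1.0, 0.0, 0.0]]
ft_force: [-0.2, -0.4, 0.0]
finger_gap: 0.0516
```

View pics/w2.png

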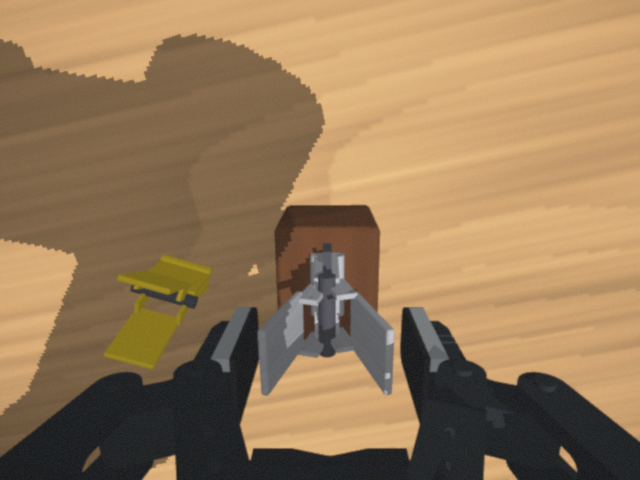

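The pads (inner edges near x 255 and 403) straddle the tails (260–393) centrally, to about 1 mm. I'll close.

```bash
python3 -m crank '[0,-0.08,0,0,0,0,0,-0.08,0,0,0,0]' && python3 -m crank '[0,0,0,0,0,0,0,0,0,0,0,0,0,0,0,0,0,0,0,0,0,0,0,0,0,0,0,0,0,0,0,0,0,0,0,0,0,0,0,0,0,0,0,0,0,0,0,0]' 2.0 && python3 -c "
from h import *
p=env.camera('wrist');save(p,'w3.png')"
```

```text
time_s: 5.2
tool_pos: [0.4997, 0.2946, 0.1033]
orientation: [[-0.0, 0.206, 0.979], [-0.0, 0.979, -0.206], [-1.0, -0.0, -0.0]]
ft_force: [-0.2, 0.4, 0.3]
finger_gap: 0.0521
time_s: 6.0
tool_pos: [0.501, 0.2952, 0.1055]
orientation: [[0.003, 0.205, 0.979], [0.001, 0.979, -0.205], [-1.0, 0.002, 0.003]]
ft_force: [-2.0, -2.8, 13.0]
finger_gap: 0.0207
```

View pics/w3.png

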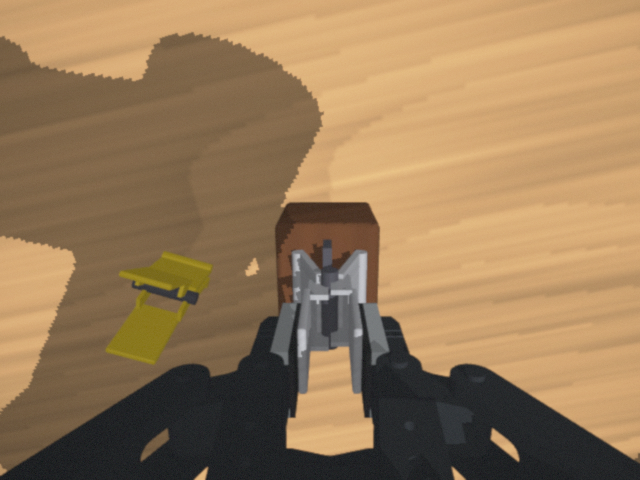

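The jaws gape fully (opening 20.7 mm at the stop), evenly and held. Lift straight up and measure the go-over move.

```bash
python3 -m crank '[-1,0,0,0,0,0,-3,0,0,0,0,0,-6,0,0,0,0,0,-9,0,0,0,0,0,-11,0,0,0,0,0,-11,0,0,0,0,0,-11,0,0,0,0,0]' && python3 -c "
from h import *
rel((0.530,0.001,0.215),70.7)"
```

```text
time_s: 6.75
tool_pos: [0.4996, 0.2948, 0.2136]
orientation: [[0.0, 0.206, 0.979], [0.001, 0.979, -0.206], [-1.0, 0.001, -0.0]]
ft_force: [-0.3, -0.1, -0.3]
finger_gap: 0.0204
shift cm [ -0.16 -28.12   9.03] turn x rad 0.129 now ydir 78.1
```

```bash
python3 -m crank '[0,-3,1,0.02,0,0,0,-7,2.2,0.13,0,0,0,-11,3.5,0.13,0,0,0,-15,4.8,0.13,0,0,0,-19,6.1,0.13,0,0,0,-23,7.4,0.13,0,0,0,-26,8.4,0.13,0,0,0,-27.5,8.9,0.13,0,0,0,-28.1,9,0.13,0,0,0,-28.1,9,0.13,0,0,0,-28.1,9,0.13,0,0,0,-28.1,9,0.13,0,0]' && python3 -c "
from h import *
rel((0.530,0.001,0.215),70.7)
p=env.camera('wrist');np.savez('w4.npz',**{k:p[k] for k in ('R','t','fx','fy','cx','cy')})
s=env.camera('scene');np.savez('s4.npz',**{k:s[k] for k in ('R','t','fx','fy','cx','cy')})
print(env.cut_out(p,'card_stand')[0]['bbox'])
cv2.imwrite('pics/s4full.png',s['color'][:,:,::-1]);cv2.imwrite('pics/w4full.png',p['color'][:,:,::-1])
a=cv2.resize(np.ascontiguousarray(p['color'][:,:,::-1]),(533,400));save(p,'w4.png')
"
```

```text
time_s: 7.95
tool_pos: [0.5299, 0.002, 0.2131]
orientation: [[-0.0, 0.33, 0.944], [0.0, 0.944, -0.33], [-1.0, -0.0, -0.0]]
ft_force: [-0.4, -0.2, -0.0]
finger_gap: 0.0205
shift cm [-0.19 -0.1   0.04] turn x rad 0.001 now ydir 70.7
[286.5, 152.1, 79.1, 121.2]
```

View pics/w4.png

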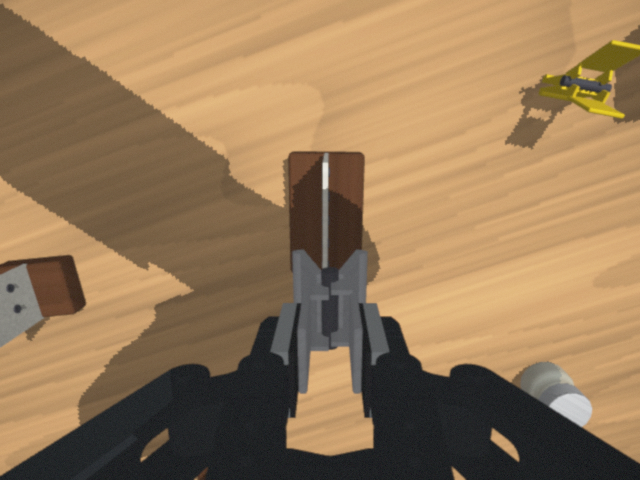

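The card's top edge shows as the white line from (326,154) to (324,262), running into the middle of the gaping jaws (292–367). The fingers hold the clip evenly.

```bash
python3 -c "
from h import *
p=dict(np.load('w4.npz'));im=cv2.imread('pics/w4full.png').astype(int)
s=env.sense();R=np.array(s['orientation']);T=np.array(s['tool_pos'])
P=[]
for r in range(156,262,15):
    g=im[r,315:336].min(axis=1); c=(np.arange(315,336)[g>130]); P.append((c.mean(),r)); print(r,c.min() if len(c) else None,c.max() if len(c) else None)
for u in P:
    X=ray(p,u,.102); print(np.round((R.T@(X-T))*1000,1))
a,b=ray(p,P[0],.102),ray(p,P[-1],.102);print('dir',np.degrees(np.arctan2(*(a-b)[1::-1])))
near=ray(p,(326,153.5),.102);print('near',near)
e=(b-a)/np.linalg.norm(b-a);print('mid from near',near+e*.05)
# clip axis: tip outer lips & pin offsets
for u,z in (((330,270),.20),((330,345),.20),((292,252),.165),((367,252),.165)): print('clip',np.round(R.T@(ray(p,u,z)-T)*1000,1))
"
```

```text
156 325 327
171 322 328
186 323 327
201 325 325
216 324 324
231 None None
246 None None
261 None None
[111.3  -2.1 -54.5]
[111.3  -2.7 -45.7]
[111.3  -2.7 -36.7]
[111.3  -2.8 -27.6]
[111.3  -3.4 -18.3]
[nan nan nan]
[nan nan nan]
[nan nan nan]
dir nan
near [0.47655382 0.01840747 0.102     ]
mid from near [nan nan nan]
clip [ 13.3   0.2 -18.1]
clip [13.3  0.2 14.9]
clip [ 48.3 -17.8 -14.7]
clip [ 48.3  17.8 -14.7]<string>:7: RuntimeWarning: Mean of empty slice.
  ret = ret.dtype.type(ret / rcount)
```

```bash
python3 -m crank '[0,-0.25,-0.4,0,0,0,2,-0.25,-0.4,0,0,0,4,-0.25,-0.4,0,0,0,4.6,-0.25,-0.4,0,0,0,4.6,-0.25,-0.4,0,0,0,4.6,-0.25,-0.4,0,0,0]' && python3 -c "
from h import *
p=env.camera('wrist');s=env.camera('scene')
a=cv2.resize(np.ascontiguousarray(p['color'][120:370,240:440,::-1]),(400,500),interpolation=cv2.INTER_CUBIC)
u=proj(s,(.53,0,.13));l,t=int(u[0])-40,int(u[1])-50;print(l,t)
b=cv2.resize(np.ascontiguousarray(s['color'][t:t+100,l:l+80,::-1]),(400,500),interpolation=cv2.INTER_CUBIC)
cv2.imwrite('pics/v5.png',np.hstack([a,b]))
"
```

```text
time_s: 8.7
tool_pos: [0.5259, 0.0003, 0.1681]
orientation: [[0.001, 0.331, 0.944], [-0.0, 0.944, -0.331], [-1.0, 0.0, 0.001]]
ft_force: [0.2, -1.2, 0.6]
finger_gap: 0.0203
302 145
```

View pics/v5.png

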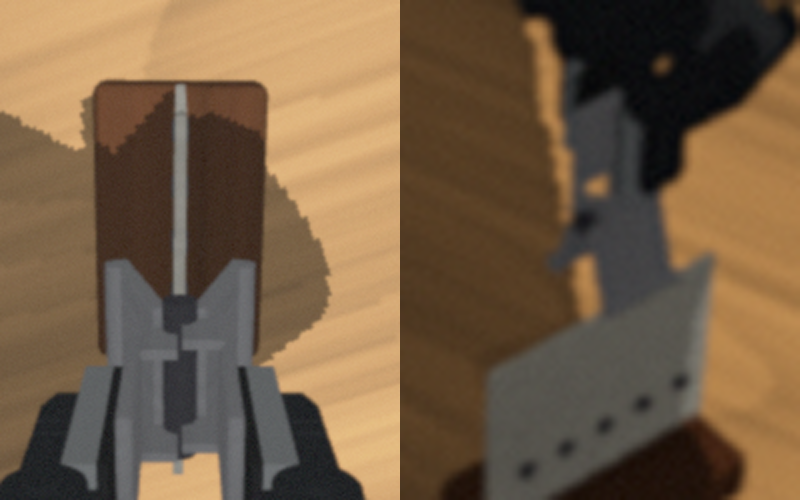

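```bash
python3 -c "
from h import *
p=env.camera('wrist');s=env.camera('scene')
st=env.sense();R=np.array(st['orientation']);T=np.array(st['tool_pos'])
for u in ((330,162.5),(329,356)): X=ray(p,u,.102);print(np.round(X,4),np.round(R.T@(X-T)*1000,1))
l,t=302,145
A,B=[ray(s,(l+u/5,t+v/5),.102) for u,v in ((490-400,375),(715-400,257))];M=(A+B)/2
print('scene mid',M,np.round(R.T@(M-T)*1000,1))
for y in (-.0155,.0155):
  for z in (-.015,.015):
    X=T+R@np.array([.0495,y,z]);v=proj(s,X);print(y,z,np.round(X,3),np.round((v-[l,t])*5+[400,0]))
"
```

```text
[0.4746 0.0186 0.102 ] [ 66.1   0.2 -54.5]
[ 0.5755 -0.0173  0.102 ] [66.2 -0.3 52.5]
scene mid [0.53015836 0.00176449 0.102     ] [66.1  2.7  3.5]
-0.0155 -0.015 [ 0.507 -0.009  0.119] [614. 229.]
-0.0155 0.015 [ 0.535 -0.019  0.119] [547. 265.]
0.0155 -0.015 [0.517 0.02  0.119] [672. 278.]
0.0155 0.015 [0.545 0.01  0.119] [605. 316.]
```

The jaws straddle the edge line (crop: card at 181, jaws 106–255), and the scene view agrees within 3 mm. Lower gently.

```bash
python3 -m crank '[0.6,0.05,0.2,0,0,0,1.2,0.05,0.2,0,0,0,1.7,0.05,0.2,0,0,0,2.2,0.05,0.2,0,0,0,2.6,0.05,0.2,0,0,0,2.6,0.05,0.2,0,0,0,2.6,0.05,0.2,0,0,0,2.6,0.05,0.2,0,0,0,2.6,0.05,0.2,0,0,0]' && python3 -c "
from h import *
p=env.camera('wrist');s=env.camera('scene')
a=cv2.resize(np.ascontiguousarray(p['color'][120:370,240:440,::-1]),(400,500),interpolation=cv2.INTER_CUBIC)
l,t=302,145
b=cv2.resize(np.ascontiguousarray(s['color'][t:t+100,l:l+80,::-1]),(400,500),interpolation=cv2.INTER_CUBIC)
cv2.imwrite('pics/v6.png',np.hstack([a,b]))
"
```

```text
time_s: 9.8
tool_pos: [0.5277, 0.0, 0.1416]
orientation: [[0.0, 0.331, 0.944], [0.0, 0.944, -0.331], [-1.0, 0.0, 0.0]]
ft_force: [-0.9, -0.6, -1.0]
finger_gap: 0.0204
```

View pics/v6.png

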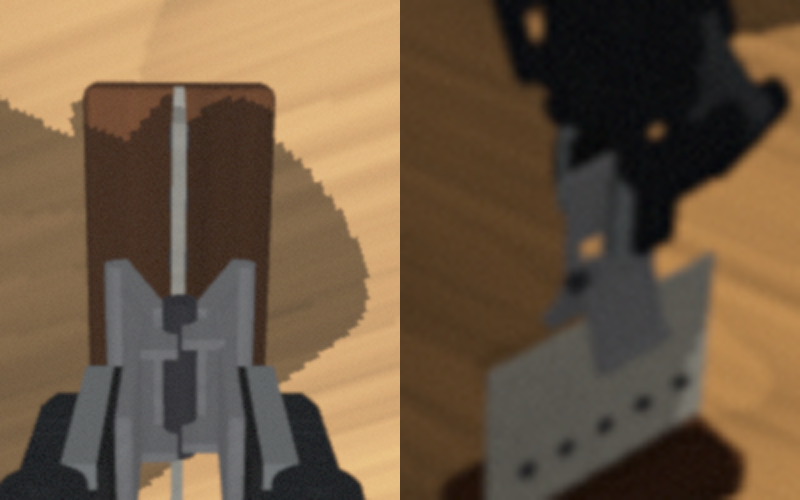

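The near jaw stands in front of the card (tip at crop (635,360)) and the far one is hidden behind it. In the wrist view the card runs down the middle of the gap. A last numeric check of tip height against the picture:

```bash
python3 -c "
from h import *
s=env.camera('scene');st=env.sense();R=np.array(st['orientation']);T=np.array(st['tool_pos'])
for z in (-.015,.015):
    X=T+R@np.array([.0495,.0155,z]);print(np.round(X,3),np.round((proj(s,X)-[302,145])*5+[400,0]))
print(st['time_s'],st['ft_force'],st['finger_gap'],np.abs(st['qvel']).max())"
```

```text
[0.519 0.02  0.092] [664. 335.]
[0.547 0.01  0.092] [598. 373.]
9.95 [-0.10932667  0.97662847 -0.27866272] 0.02047539808167029 0.07491111468019059
```

The predicted tip corners, (664,335) and (598,373), match the picture at about (668,335) and (600,372). Handing in.

```bash
python3 -c "
from h import *
env.close_job();s=env.sense();print(s['time_s'],s['finger_gap'],s['ft_force'])"
```

```text
the job is handed in; nothing more can be done
the job is handed in; nothing more can be done
```

I squeezed the steel clip fully open, lifted it off the strip and lowered it over the middle of the wide card's top edge. I handed the job in at about 10 s, still holding it open; no verdict was reported.

- **Grip:** the finger opening held at 20.4–20.7 mm from the squeeze onward, which is the clip's fully open stop.
- **Position:** by reckoning from the tool pose, the jaw tips are at about z = 0.092 m, 10 mm below the edge. The near jaw's tip corners fell within about 4 px in the 5x crop (about 1 px in the camera picture) of where I predicted them in the scene view.
- **Clearance:** in the wrist view the card's edge runs down the middle of the open jaws, in line with them. The force reading was about 1 N, roughly the sensor's noise, so there was no sign of contact. The far jaw is hidden behind the card and was not seen directly.
- **Disagreement:** the two cameras differed by about 3 mm across the card and 4–5 mm along it, within the room available. I chose a setting between them.
- **Bystanders:** I did not check the jar, ring cone and narrow card again at the end. My path never went near the jar or the cone, and it passed above the narrow card with the fingers about 15 cm clear.

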